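Push the deburring machine's gear lever into third

ROBOT

A 6-joint arm with a two-finger parallel gripper is mounted at the origin on the work surface. World frame = base frame: x ahead of the robot, y to its left, z up, the work surface at z = 0. Lengths are in m, angles in rad, forces in N, time in s.
With the tool pointing down it reaches from about 0.3 to 0.775 m from the base axis. Payload 14.6 kg.
Tool frame: the origin (TCP) lies on the centre line of the jaws, within the pads' length; the fingertips stand ctrl.tcp_to_tips ahead of it and the grasp point (between the pads) lies 2 mm behind it (ctrl.tcp_to_tips is the distance from the TCP to the fingertips, in m); z points along the fingers, y is the line along which they close (so a half turn about z gives the same grasp; the last joint's range is limited). The gripper opens to 94 mm and grips with 3 to 60 N. Pads are 16 mm wide; open, the fingers measure 119 mm over their backs; the gripper's body (75 mm by 177 mm) begins 78 mm behind the grasp point.
Start: joints at [-1.22, 0.3, 1.521, -0, 1.321, -0.067], TCP at [0.223, -0.503, 0.222] pointing down, gripper open.
Joint ranges: [-3.03, 3.03], [-0.79, 2.21], [0.23, 2.52], [-1.04, 4.18], [0, 3.07], [-2.55, 2.55]. Speed limits (rad/s): [2.22, 2.22, 2.57, 3.14, 3.14, 3.14].

INTERFACE

Orientations are given as [roll, pitch, yaw] about the fixed x, y, z axes, in that order (R = Rz(yaw) Ry(pitch) Rx(roll)).
In Python, from station import telemetry, viewer, hand_in, ctrl gives the robot as it stands.
- The arm moves only by the tool step_arm, never from a script. Its argument "plan" is a list of rows, each an object of numbers: "dx", "dy", "dz": the shift along the tool's x, y, z scaled (see below); "rx", "ry", "rz": the turn, a rotation vector about the tool's x, y, z scaled (see below); "claw": the closure, from 0 (fully open) to 1 (shut). In form: [{"dx": .., "dy": .., "dz": .., "rx": .., "ry": .., "rz": .., "claw": ..}, ...]. A call has 1 to 10 rows; each row shifts and turns the commanded pose from where the row before left it, along the tool's axes as they then stand; what a row does not reach is not made up. The controller multiplies each number of a shift by 0.1 m and each number of a turn by 90 degrees. A row lasts 1/10 s, in which the tool goes at most 50 mm and 8.59 degrees, less where a joint would pass 70% of its speed; a pose out of reach is approached as far as the arm can. A call with a number of a shift or a turn outside -1 to 1 is refused whole. A call with a gripper value outside its range is refused whole. The fingers move at their own pace and stop on an object; "grip_force" is the grip in N (left out, the last holds). Time passes only in rows, so rows that do not move let the fingers close. It gives the time, the measured TCP pose, the force, the opening and the grip force at its end, in the units of the state.
- telemetry.get_obs(): the state, without advancing time (a new reading comes with each control period).
- viewer.camera(name): name is "scene" or "top" or "wrist"; returns a dict with "img" (420x560x3 uint8, red, green, blue), "z_map" (420x560 float32, m along the optical axis (not along the pixel's ray), 0 where there is no reading), "fx", "fy", "cx", "cy" (pixels), "R" (3x3) and "t" (3): a world point X has camera coordinates R X + t; the wrist camera has in their place "tool_from_camera" (4x4, takes a point from camera to tool coordinates, whose origin is the TCP and whose axes are the flange's). Camera axes: x right, y down, z forward; pixel columns grow to the right and rows downward; lengths in m; the calibration is good to about 2 mm. A picture is of the moment at which its call begins: read the wrist's pose just before it.
- hand_in(): hands the job in; it is judged then, once.
Trained networks look in a picture, given as the dict that the camera call returned (one of the last four; its "shot" number tells which), for a name from the list of things; names that differ only in an ending like _2 or _b are one class to them, and where a whole thing is asked for, a point or a joint stands for the part that bears it (a point fixed in the world has none). Each returns a list of dicts, best first, with "score" (0 to 1); they miss things now and then, are a little off and sometimes report something else, mostly with a low value. They report only what shows in the picture. A call takes as long as a camera call.
- viewer.recognise(target, picture): "rect" ([left, top, right, bottom] in pixels, round what is visible of it).
The state is a dict: "time_s": time; "qpos": joint angles; "joint_vel": joint speeds; "tau": joint torques, N m; "ee_pos": TCP position; "eef_rot": TCP orientation; "force": force on the tool from outside, world axes, zero at the start; "moment": the same for the moment, N m; "grip_width": finger opening in m; "grip_force": force on a finger pad.
Only numpy, scipy, OpenCV 4.12 (cv2) and the standard library are available. Lean on these libraries where they do the work, as an engineer would, in place of code of your own. Each camera call takes 0.05 s, during which the arm holds its last target. There are 200 camera calls.

TASK

Put the bracket-deburring machine into third gear: with the fingertips push its upright gear lever along the H-shaped gate into the crossing slot, across to the right-hand lane, then forward, away from the robot, until it is fully home in the third slot, and let go of it there. Only push the lever: its black knob is a pull-up lockout and must not be pulled up. Leave the brackets, the jar, the carton and the marker where they stand.

Things in the scene. Friction and masses are not known exactly. Their poses are not given: they have to be found in the camera images.
- machine: fixed bench deburring machine; origin on the table under the gate's centre, x axis 'forward' (away from the robot, turned by its yaw), y its left. Grey gearbox 200 x 200 mm, 91 mm high, about the origin; 110 mm square aluminium gate plate on it, top at 105 mm; behind, x = 100 to 240 mm, a green head 300 mm wide, 85 mm high, with a motor (diameter 70) out 70 mm on its left
- gate (a point): centre of the gate plate's top, middle of the crossing slot. The H: two lanes along x, 20 mm wide, centred 21 mm left and right of here, joined by one 20 mm wide crossing slot along y; between the lanes two tongues 22 mm wide. Ends: first = left forward, second = left back, third = right forward, fourth = right back. The lever starts in the left lane: in first, in second or between
- knob (a point): centre of the lever's black knob, a cylinder 32 mm in diameter, 45 mm long along the lever, on a 12 mm steel stem. The lever tilts both ways about a point on the machine's z axis, 11 mm above the table and 202 mm from the knob's centre (213 mm above the table when upright; travel about 55 mm each way). It stays where it is left; about 2 N at the knob moves it
- shift_cross (a joint): sideways swing of the lever, rad, -0.27 to 0.27: 0 upright, + towards the machine's right (-y). Left lane about -0.23, right lane about +0.23 (beyond 0.20 it is free of the tongues)
- shift_fore (a joint): forward swing of the lever, rad, -0.27 to 0.27 (stops): 0 upright in the crossing slot, + forward (away from the robot). It passes across only between about -0.045 and +0.045
- knob_pull (a joint): how far the knob is pulled up its stem, m: 0 seated, 0.015 fully up. A spring seats it; an upward pull or rub of more than about 5 N slides it up (knob moves with it)
- bracket_top: loose folded aluminium U-channel bracket 110 x 80 mm, 35 mm high, on the rear head of the machine; origin under its centre. Leave alone
- jar: loose closed grey jar, diameter 40 mm, 55 mm high, on the rear head of the machine; origin under its centre. Leave alone
- bracket_left: loose U bracket as above, on the table to the left; leave alone
- bracket_right: loose U bracket as above, on the table to the right; leave alone
- carton: loose small cardboard carton 100 x 70 x 60 mm; leave alone
- marker: loose black marker standing on its end, diameter 16 mm, 130 mm high; leave alone

How it is judged:
By the outcome, as a careful person would: the job done as asked, in the order asked, and still so for the second after the job is handed in, with the robot touching nothing.
It also fails if it takes over 64 s, if anything falls off the work surface, if the arm or the gripper's body presses on something with over 40 N, if the wrist force passes 120 N, or if a joint passes its speed limit or range.

## Working session

There is one attempt and no reset: what is moved stays moved. The work goes in short steps, Python scripts to look and compute and a tool call to move; the robot and the scene stay as the last step left them, time stands still between calls to the robot, and variables do not carry over. Pictures are saved under pics/ and viewed, at most 10 in all, crops included, and the job is handed in when it is done.

Besides the shell and the picture viewer there is one more tool, called after "Emit:" as name([rows], argument=value, ...), one row to a line, values as JSON. step_arm: Moves the arm, as the interface text tells. Shifts and turns lie within -1 to 1; 1 stands for 0.1 m of shift or 90 degrees of turn. Its arguments: {"type":"object","properties":{"plan":{"type":"array"},"grip_force":{"type":"number"}},"required":["plan"]}

```bash
mkdir -p pics; ls
cat > h.py <<'E'
import numpy as np, cv2
from station import telemetry, viewer, ctrl
def w(p,u,v):
    z=p["z_map"][int(v),int(u)]
    c=np.array([(u-p["cx"])*z/p["fx"],(v-p["cy"])*z/p["fy"],z])
    return p["R"].T@(c-p["t"])
def cloud(p):
    z=p["z_map"];v,u=np.indices(z.shape)
    c=np.stack([(u-p["cx"])*z/p["fx"],(v-p["cy"])*z/p["fy"],z],-1)
    W=(c-p["t"])@p["R"]; W[z==0]=np.nan
    return W
def save(p,n): cv2.imwrite("pics/"+n,p["img"][...,::-1])
E
python3 - <<'E'
from h import *
o=telemetry.get_obs(); print(o, ctrl.tcp_to_tips)
ims=[]
for n in("scene","top"):
    p=viewer.camera(n); ims.append(p["img"]); save(p,n+"1.png")
    for t in("machine","knob","gate","jar","marker","carton","bracket_top","bracket_left"):
        for r in viewer.recognise(t,p)[:2]:
            a=np.array(r["rect"]); c=(a[:2]+a[2:])/2; print(n,t,round(r["score"],2),a.round(),w(p,*c).round(3))
    W=cloud(p); np.save(n+".npy",W)
E
```

```text
pics
{'time_s': 0.0, 'qpos': array([-1.21959181e+00,  3.00444104e-01,  1.52157023e+00,  1.87751969e-05,
        1.32071452e+00, -6.65950491e-02]), 'joint_vel': array([-0.0009823 ,  0.00056456,  0.00081729,  0.00059384, -0.00178498,
        0.00036779]), 'tau': array([-5.08915873e-04, -5.31813526e+01, -3.52738559e+01,  7.08053727e-02,
        2.44317355e-02, -1.04346250e-04]), 'ee_pos': array([ 0.22308307, -0.50246118,  0.22190572]), 'eef_rot': array([-3.14046019e+00, -9.37545168e-05,  4.17794861e-01]), 'force': array([-0.3228485 ,  0.55406885, -0.53649268]), 'moment': array([0.00555519, 0.04570283, 0.00669346]), 'grip_force': 0.0, 'grip_width': 0.09404852318191402} 0.017
scene machine 0.59 [272. 167. 424. 322.] [0.648 0.155 0.099]
scene machine 0.58 [326. 170. 343. 191.] [0.519 0.131 0.212]
scene knob 0.77 [326. 172. 340. 191.] [0.518 0.129 0.208]
scene knob 0.4 [407. 208. 454. 245.] [ 0.481  0.46  -0.001]
scene gate 0.97 [271. 171. 422. 322.] [0.638 0.154 0.083]
scene jar 0.7 [305. 249. 325. 276.] [0.738 0.053 0.131]
scene jar 0.15 [326. 168. 344. 189.] [0.519 0.132 0.218]
scene marker 0.73 [369. 172. 380. 208.] [0.38  0.298 0.071]
scene carton 0.59 [156. 192. 195. 231.] [ 0.434 -0.312  0.06 ]
scene bracket_top 0.69 [347. 231. 398. 276.] [0.67  0.217 0.085]
scene bracket_top 0.23 [404. 210. 454. 246.] [0.492 0.453 0.003]
scene bracket_left 0.94 [405. 212. 453. 246.] [0.495 0.45  0.002]
top machine 0.85 [177. 132. 292. 257.] [0.612 0.156 0.096]
top knob 0.48 [230. 223. 244. 234.] [0.5   0.135 0.227]
top gate 0.94 [173. 136. 294. 257.] [0.605 0.16  0.096]
top jar 0.69 [260. 152. 277. 167.] [0.712 0.048 0.141]
top jar 0.65 [198. 153. 235. 191.] [0.685 0.213 0.084]
top marker 0.42 [182. 268. 195. 276.] [0.375 0.294 0.108]
top carton 0.6 [365. 251. 404. 284.] [ 0.38  -0.311  0.06 ]
top bracket_top 0.72 [200. 146. 234. 192.] [0.693 0.211 0.092]
top bracket_left 0.81 [132. 216. 170. 256.] [0.49  0.442 0.004]
```

Run:
```python
from h import *
a=cv2.imread("pics/scene1.png")[150:340,130:480]; b=cv2.imread("pics/top1.png")[120:300,110:420]
a=cv2.resize(a,(560,304),interpolation=3); b=cv2.resize(b,(500,290),interpolation=3)
im=np.zeros((600,560,3),np.uint8); im[:304]=a; im[305:595,:500]=b; cv2.imwrite("pics/c1.png",im)
W=np.concatenate([np.load(n+".npy").reshape(-1,3) for n in("top","scene")])
img=None
box=(W[:,0]>.35)&(W[:,0]<.85)&(W[:,1]>-.1)&(W[:,1]<.4)
for n,lo,hi in(("head",.078,.0875),("gearbox",.0885,.095),("plate",.102,.108)):
    P=W[box&(W[:,2]>lo)&(W[:,2]<hi)]
    r=cv2.minAreaRect(P[:,:2].astype(np.float32)*1000); print(n,len(P),r, cv2.boxPoints(r).round().tolist())
K=W[box&(W[:,2]>.18)&(W[:,2]<.26)]; print(len(K),K.mean(0),K.min(0),K.max(0))
```

```text
head 6117 ((652.963623046875, 170.2475128173828), (491.5202331542969, 398.0682678222656), 14.215923309326172) [[366.0, 303.0], [464.0, -83.0], [940.0, 38.0], [842.0, 424.0]]
gearbox 5602 ((650.42724609375, 172.06875610351562), (492.01055908203125, 392.9041442871094), 13.957084655761719) [[364.0, 303.0], [459.0, -78.0], [937.0, 41.0], [842.0, 422.0]]
plate 1483 ((648.4555053710938, 195.62770080566406), (491.732666015625, 340.78302001953125), 14.600690841674805) [[368.0, 299.0], [453.0, -31.0], [929.0, 93.0], [843.0, 422.0]]
358 [0.5088966  0.1333242  0.21518011] [0.48538458 0.11497294 0.18135152] [0.52400457 0.15429396 0.23683176]
```

View pics/c1.png

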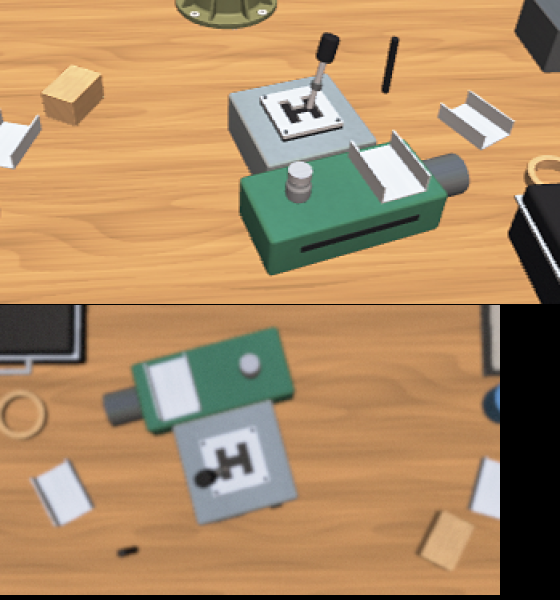

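The lower (top-view) half of the picture shows the machine yawed about +14°. The H plate's centre is at about (233,460) in the crop and the knob is at (205,478), so the lever is in the left-back slot (second). The jar and bracket_top are on the head. Next I'll refine the gate position, yaw and knob.

Run:
```python
from h import *
for n in("top","scene"):
    W=np.load(n+".npy"); im=cv2.imread(f"pics/{n}1.png").astype(int)
    f=np.isfinite(W[...,0])
    reg=f&(np.hypot(W[...,0]-.56,W[...,1]-.125)<.11)
    m=reg&(W[...,2]>.099)&(W[...,2]<.112)&(im.min(2)>175)
    P=W[m][:,:2]*1000
    nb,l,s,c=cv2.connectedComponentsWithStats(m.astype(np.uint8)); k=1+s[1:,4].argmax()
    P=W[l==k]; r=cv2.minAreaRect((P[:,:2]*1000).astype(np.float32)); print(n,"plate",len(P),r,P[:,2].mean())
    m=reg&(W[...,2]>.178)&(W[...,2]<.26); P=W[m]; print(n,"knob",m.sum(),P.mean(0),P.min(0),P.max(0))
    g=f&(im[...,1]>im[...,2]+25)&(W[...,2]>.075)&(W[...,2]<.095); P=W[g]
    r=cv2.minAreaRect((P[:,:2]*1000).astype(np.float32)); print(n,"head",len(P),r)
    if n=="top":
        m=reg&(im.max(2)<150)&(W[...,2]>.086)&(W[...,2]<.097);P=W[m];print(len(P))
```

```text
top plate 801 ((541.84228515625, 93.37220764160156), (110.04464721679688, 109.64644622802734), 14.92894458770752) 0.1069373532996841
top knob 146 [0.50358128 0.13547498 0.22267557] [0.48640561 0.11799603 0.19382335] [0.52193513 0.15429396 0.23683176]
top head 2770 ((709.9754028320312, -101.24859619140625), (191.05384826660156, 782.4654541015625), 1.4320719242095947)
395
scene plate 712 ((542.0206909179688, 92.03206634521484), (113.54163360595703, 110.81263732910156), 15.069750785827637) 0.10405761128237397
scene knob 213 [0.51256963 0.13184296 0.20986903] [0.48538458 0.11497294 0.17825975] [0.52400457 0.15243606 0.23038828]
scene head 3693 ((86.00714111328125, 301.45880126953125), (700.907958984375, 1920.219482421875), 56.36252975463867)
```

Gate is at about (0.542, 0.093), yaw 15°. The lever is at fore ≈ -0.12, cross ≈ -0.23, so still in the left lane. I'll push on the steel stem with closed fingers tilted forward, so the knob can't be lifted. First I rise, turn to the machine's yaw and close.

Emit:
step_arm([
  {"dz":-0.4,"rz":0.05,"claw":1},
  {"dz":-0.4,"rz":0.05,"claw":1},
  {"dx":0.18,"dy":-0.265,"claw":1},
  {"dx":0.18,"dy":-0.265,"claw":1},
  {"dx":0.18,"dy":-0.265,"claw":1},
  {"dx":0.18,"dy":-0.265,"claw":1},
  {"dx":0.18,"dy":-0.265,"claw":1},
  {"dx":0.18,"dy":-0.265,"claw":1},
  {"dx":0.18,"dy":-0.265,"claw":1},
  {"dx":0.18,"dy":-0.265,"claw":1},
], grip_force=10)

```text
$.plan[0]: bad value
```

Emit:
step_arm([
  {"dx":0.18,"dy":-0.265,"claw":1},
  {"dx":0.18,"dy":-0.265,"claw":1},
  {"dx":0.18,"dy":-0.265,"claw":1},
  {"dx":0.18,"dy":-0.265,"claw":1},
  {"dx":0.18,"dy":-0.265,"claw":1},
  {"dx":0.18,"dy":-0.265,"claw":1},
  {"dx":0.18,"dy":-0.265,"claw":1},
  {"dx":0.18,"dy":-0.265,"claw":1},
  {"dx":0.18,"dy":-0.265,"claw":1},
  {"dx":0.18,"dy":-0.265,"claw":1},
])

```text
$.plan[0]: bad value
```

Emit:
step_arm([
  {"ry":0.075,"dz":0},
  {"ry":0.075},
  {"ry":0.075},
  {"ry":0.075},
  {"ry":0.075},
  {"ry":0.07},
  {"ry":0},
  {"ry":0},
])

```text
$.plan[0]: bad value
```

Emit:
step_arm([
  {"dx":0,"dy":0,"dz":-0.4,"rx":0,"ry":0,"rz":0.05,"claw":1},
  {"dx":0,"dy":0,"dz":-0.4,"rx":0,"ry":0,"rz":0.05,"claw":1},
  {"dx":0.18,"dy":-0.265,"dz":0,"rx":0,"ry":0,"rz":0,"claw":1},
  {"dx":0.18,"dy":-0.265,"dz":0,"rx":0,"ry":0,"rz":0,"claw":1},
  {"dx":0.18,"dy":-0.265,"dz":0,"rx":0,"ry":0,"rz":0,"claw":1},
  {"dx":0.18,"dy":-0.265,"dz":0,"rx":0,"ry":0,"rz":0,"claw":1},
  {"dx":0.18,"dy":-0.265,"dz":0,"rx":0,"ry":0,"rz":0,"claw":1},
  {"dx":0.18,"dy":-0.265,"dz":0,"rx":0,"ry":0,"rz":0,"claw":1},
  {"dx":0.18,"dy":-0.265,"dz":0,"rx":0,"ry":0,"rz":0,"claw":1},
  {"dx":0.18,"dy":-0.265,"dz":0,"rx":0,"ry":0,"rz":0,"claw":1},
], grip_force=10)

```text
time_s: 1.9
ee_pos: [0.3078, -0.2595, 0.3026]
eef_rot: [3.141, -0.0, 0.261]
force: [-0.1, -0.9, -0.4]
grip_width: 0.0175
grip_force: 0.0
```

Emit:
step_arm([
  {"dx":0.21,"dy":-0.31,"dz":0,"rx":0,"ry":0,"rz":0,"claw":1},
  {"dx":0.21,"dy":-0.31,"dz":0,"rx":0,"ry":0,"rz":0,"claw":1},
  {"dx":0.21,"dy":-0.31,"dz":0,"rx":0,"ry":0,"rz":0,"claw":1},
  {"dx":0.21,"dy":-0.31,"dz":0,"rx":0,"ry":0,"rz":0,"claw":1},
  {"dx":0.21,"dy":-0.31,"dz":0,"rx":0,"ry":0,"rz":0,"claw":1},
  {"dx":0.21,"dy":-0.31,"dz":0,"rx":0,"ry":0,"rz":0,"claw":1},
  {"dx":0.21,"dy":-0.31,"dz":0,"rx":0,"ry":0,"rz":0,"claw":1},
  {"dx":0.21,"dy":-0.31,"dz":0,"rx":0,"ry":0,"rz":0,"claw":1},
  {"dx":0.1,"dy":-0.2,"dz":0,"rx":0,"ry":0,"rz":0,"claw":1},
  {"dx":0,"dy":0,"dz":0,"rx":0,"ry":0,"rz":0,"claw":1},
])

```text
time_s: 2.9
ee_pos: [0.4107, 0.0461, 0.3023]
eef_rot: [-3.141, 0.0, 0.264]
force: [-0.5, -0.6, -0.2]
grip_width: 0.0002
grip_force: 0.0
```

Emit:
step_arm([
  {"dx":0,"dy":0,"dz":0,"rx":0,"ry":0.075,"rz":0,"claw":1},
  {"dx":0,"dy":0,"dz":0,"rx":0,"ry":0.075,"rz":0,"claw":1},
  {"dx":0,"dy":0,"dz":0,"rx":0,"ry":0.075,"rz":0,"claw":1},
  {"dx":0,"dy":0,"dz":0,"rx":0,"ry":0.075,"rz":0,"claw":1},
  {"dx":0,"dy":0,"dz":0,"rx":0,"ry":0.075,"rz":0,"claw":1},
  {"dx":0,"dy":0,"dz":0,"rx":0,"ry":0.07,"rz":0,"claw":1},
  {"dx":0,"dy":0,"dz":0,"rx":0,"ry":0,"rz":0,"claw":1},
  {"dx":0,"dy":0,"dz":0,"rx":0,"ry":0,"rz":0,"claw":1},
])

```text
time_s: 3.7
ee_pos: [0.4104, 0.0435, 0.3029]
eef_rot: [3.141, -0.697, 0.26]
force: [0.1, 0.8, 0.6]
grip_width: 0.0003
grip_force: 0.0
```

Emit:
step_arm([
  {"dx":-0.095,"dy":-0.094,"dz":0.285,"rx":0,"ry":0,"rz":0,"claw":1},
  {"dx":-0.095,"dy":-0.094,"dz":0.285,"rx":0,"ry":0,"rz":0,"claw":1},
  {"dx":-0.095,"dy":-0.094,"dz":0.285,"rx":0,"ry":0,"rz":0,"claw":1},
  {"dx":-0.095,"dy":-0.094,"dz":0.285,"rx":0,"ry":0,"rz":0,"claw":1},
  {"dx":-0.095,"dy":-0.094,"dz":0.285,"rx":0,"ry":0,"rz":0,"claw":1},
  {"dx":0,"dy":0,"dz":0,"rx":0,"ry":0,"rz":0,"claw":1},
  {"dx":0,"dy":0,"dz":0,"rx":0,"ry":0,"rz":0,"claw":1},
])

```text
time_s: 4.4
ee_pos: [0.4522, 0.1041, 0.1631]
eef_rot: [-3.141, -0.697, 0.262]
force: [0.0, 0.3, 0.8]
grip_width: 0.0009
grip_force: 0.0
```

```bash
cat >> h.py <<'E'
F=np.array([np.cos(.262),np.sin(.262)]);L=np.array([-F[1],F[0]]);G=np.array([.542,.0927])
def fl(p): r=np.asarray(p)[:2]-G; return (r@F).round(4),(r@L).round(4)
def lever(p):
    # scene view: black knob points -> tilt of the lever
    W=cloud(p); im=p["img"].astype(int)
    m=np.isfinite(W[...,0])&(im.max(2)<75)&(W[...,2]>.17)&(W[...,2]<.245)&(np.hypot(W[...,0]-G[0],W[...,1]-G[1])<.1)
    n,l,s,c=cv2.connectedComponentsWithStats(m.astype(np.uint8))
    k=1+s[1:,4].argmax(); P=W[l==k]; x=P-[*G,.011]
    q=np.c_[x[:,:2]@F,x[:,:2]@L,x[:,2]]
    from scipy.optimize import least_squares
    cam=-p["R"].T@p["t"]
    def res(a):  # cylinder side/top distance
        ax=np.array([np.tan(a[0]),-np.tan(a[1]),1]);ax/=np.linalg.norm(ax)
        h=q@ax; r=np.linalg.norm(q-h[:,None]*ax,axis=1)
        return np.maximum(r-.016,abs(h-.202)-.0225)*1000
    a=least_squares(res,[-.0,0],loss="soft_l1").x
    return a.round(3),s[k],P.mean(0).round(3)
E
python3 - <<'E'
from h import *
o=telemetry.get_obs(); print(fl(o["ee_pos"]),o["ee_pos"][2])
p=viewer.camera("scene"); print(lever(p))
q=viewer.camera("wrist")
im=np.zeros((600,560,3),np.uint8); im[:300]=cv2.resize(p["img"][150:300,220:500],(560,300)); im[300:]=cv2.resize(q["img"],(560,420))[60:360]
cv2.imwrite("pics/c2.png",im[...,::-1])
E
```

```text
(np.float64(-0.0837), np.float64(0.0342)) 0.16314536268405005
(array([-0.138, -0.253]), array([328, 171,  14,  19, 190], dtype=int32), array([0.514, 0.133, 0.211]))
```

View pics/c2.png

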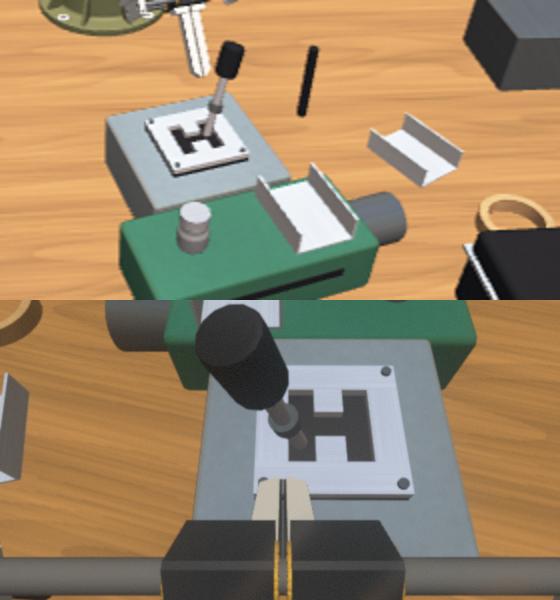

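The scene view shows the knob at about (230,60), with the stem just behind the crossing slot in the left lane. In the wrist view the fingertips (283,490) are in line behind the stem (295,430). Pushing forward to fore≈0.

Emit:
step_arm([
  {"dx":0.092,"dy":0,"dz":0.077,"rx":0,"ry":0,"rz":0,"claw":1},
  {"dx":0.092,"dy":0,"dz":0.077,"rx":0,"ry":0,"rz":0,"claw":1},
  {"dx":0.046,"dy":0,"dz":0.0385,"rx":0,"ry":0,"rz":0,"claw":1},
  {"dx":0.046,"dy":0,"dz":0.0385,"rx":0,"ry":0,"rz":0,"claw":1},
  {"dx":0.046,"dy":0,"dz":0.0385,"rx":0,"ry":0,"rz":0,"claw":1},
  {"dx":0.046,"dy":0,"dz":0.0385,"rx":0,"ry":0,"rz":0,"claw":1},
  {"dx":0.046,"dy":0,"dz":0.0385,"rx":0,"ry":0,"rz":0,"claw":1},
  {"dx":0.035,"dy":0,"dz":0.03,"rx":0,"ry":0,"rz":0,"claw":1},
  {"dx":0,"dy":0,"dz":0,"rx":0,"ry":0,"rz":0,"claw":1},
  {"dx":0,"dy":0,"dz":0,"rx":0,"ry":0,"rz":0,"claw":1},
])

```text
time_s: 5.5
ee_pos: [0.5084, 0.1189, 0.1627]
eef_rot: [-3.142, -0.699, 0.261]
force: [-1.1, -0.6, 0.9]
grip_width: 0.0005
grip_force: 0.7
```

```bash
cat > look.py <<'E'
from h import *
import sys
o=telemetry.get_obs(); print(fl(o["ee_pos"]),o["ee_pos"][2],o["force"].round(1),o["time_s"])
p=viewer.camera("scene"); print(lever(p))
q=viewer.camera("wrist")
im=np.zeros((600,560,3),np.uint8); im[:300]=cv2.resize(p["img"][150:300,220:500],(560,300)); im[300:]=cv2.resize(q["img"],(560,420))[60:360]
cv2.imwrite(f"pics/{sys.argv[1]}.png",im[...,::-1])
E
python3 look.py c3
```

```text
(np.float64(-0.0257), np.float64(0.034)) 0.1626650455199647 [-1.1 -0.6  0.9] 5.5
(array([-0.014, -0.252]), array([332, 175,  15,  19, 195], dtype=int32), array([0.536, 0.14 , 0.213]))
```

View pics/c3.png

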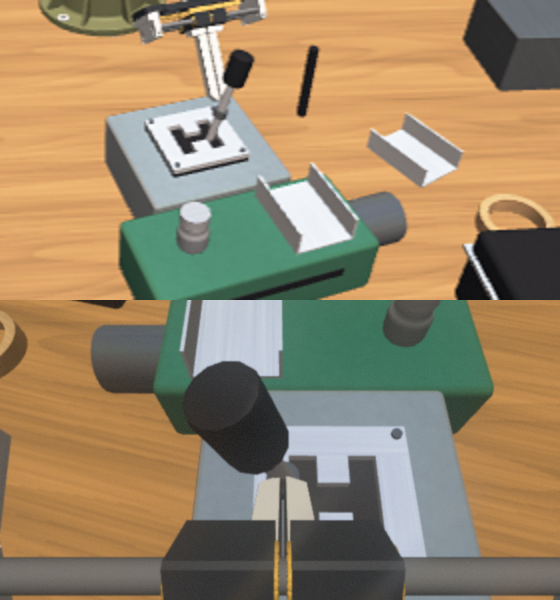

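The lever is now at about -0.015 fore. I'll add 3 mm, back off, go round to the left and in beside the stem.

Emit:
step_arm([
  {"dx":0.023,"dy":0,"dz":0.019,"rx":0,"ry":0,"rz":0,"claw":1},
  {"dx":0,"dy":0,"dz":0,"rx":0,"ry":0,"rz":0,"claw":1},
  {"dx":-0.115,"dy":0,"dz":-0.096,"rx":0,"ry":0,"rz":0,"claw":1},
  {"dx":-0.115,"dy":0,"dz":-0.096,"rx":0,"ry":0,"rz":0,"claw":1},
  {"dx":0,"dy":-0.16,"dz":0,"rx":0,"ry":0,"rz":0,"claw":1},
  {"dx":0,"dy":-0.16,"dz":0,"rx":0,"ry":0,"rz":0,"claw":1},
  {"dx":0,"dy":0,"dz":0,"rx":0,"ry":0,"rz":0,"claw":1},
  {"dx":0.115,"dy":0,"dz":0.096,"rx":0,"ry":0,"rz":0,"claw":1},
  {"dx":0.115,"dy":0,"dz":0.096,"rx":0,"ry":0,"rz":0,"claw":1},
  {"dx":0.115,"dy":0,"dz":0.096,"rx":0,"ry":0,"rz":0,"claw":1},
])

```text
time_s: 6.6
ee_pos: [0.5184, 0.1542, 0.163]
eef_rot: [3.142, -0.699, 0.261]
force: [-2.2, -0.7, -0.4]
grip_width: 0.0004
grip_force: 1.0
```

Emit:
step_arm([
  {"dx":0,"dy":0,"dz":0,"rx":0,"ry":0,"rz":0,"claw":1},
  {"dx":0,"dy":0,"dz":0,"rx":0,"ry":0,"rz":0,"claw":1},
])

```text
time_s: 6.8
ee_pos: [0.5173, 0.154, 0.1626]
eef_rot: [3.142, -0.698, 0.261]
force: [-0.7, -0.4, -0.4]
grip_width: 0.0005
grip_force: 0.0
```

```bash
python3 look.py c4
```

```text
(np.float64(-0.008), np.float64(0.0656)) 0.16255884709871893 [-0.7 -0.4 -0.4] 6.8
(array([ 0.012, -0.254]), array([332, 176,  16,  19, 201], dtype=int32), array([0.541, 0.14 , 0.213]))
```

View pics/c4.png

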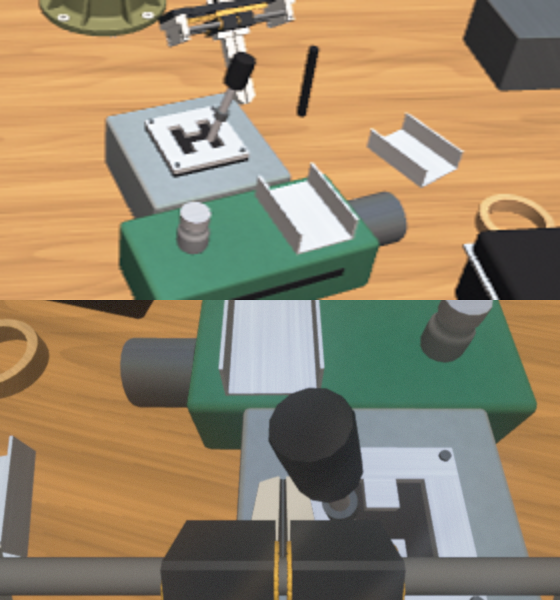

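The finger now stands at the left of the stem, with the tip at (282,480) and the stem at (340,500) in the wrist view. Fore ≈ 0.01. Pushing across to the right.

Emit:
step_arm([
  {"dx":0,"dy":0.07,"dz":0,"rx":0,"ry":0,"rz":0,"claw":1},
  {"dx":0,"dy":0.07,"dz":0,"rx":0,"ry":0,"rz":0,"claw":1},
  {"dx":0,"dy":0.07,"dz":0,"rx":0,"ry":0,"rz":0,"claw":1},
  {"dx":0,"dy":0.07,"dz":0,"rx":0,"ry":0,"rz":0,"claw":1},
  {"dx":0,"dy":0.07,"dz":0,"rx":0,"ry":0,"rz":0,"claw":1},
])

```text
time_s: 7.4
ee_pos: [0.5263, 0.1205, 0.1633]
eef_rot: [-3.141, -0.7, 0.261]
force: [-1.4, 3.0, 2.0]
grip_width: 0.0004
grip_force: 1.6
```

Emit:
step_arm([
  {"dx":0,"dy":0.07,"dz":0,"rx":0,"ry":0,"rz":0,"claw":1},
  {"dx":0,"dy":0.07,"dz":0,"rx":0,"ry":0,"rz":0,"claw":1},
  {"dx":0,"dy":0.07,"dz":0,"rx":0,"ry":0,"rz":0,"claw":1},
  {"dx":0,"dy":0.07,"dz":0,"rx":0,"ry":0,"rz":0,"claw":1},
  {"dx":0,"dy":0.07,"dz":0,"rx":0,"ry":0,"rz":0,"claw":1},
  {"dx":0,"dy":0,"dz":0,"rx":0,"ry":0,"rz":0,"claw":1},
])

```text
time_s: 8.0
ee_pos: [0.5353, 0.0863, 0.163]
eef_rot: [-3.141, -0.699, 0.26]
force: [-1.9, 1.3, 0.6]
grip_width: 0.0004
grip_force: 0.6
```

```bash
python3 look.py c5
```

```text
(np.float64(-0.0081), np.float64(-0.0044)) 0.16299172036200554 [-1.9  1.3  0.6] 8.0
(array([0.009, 0.147]), array([306, 180,  12,  20, 201], dtype=int32), array([0.562, 0.064, 0.218]))
```

View pics/c5.png

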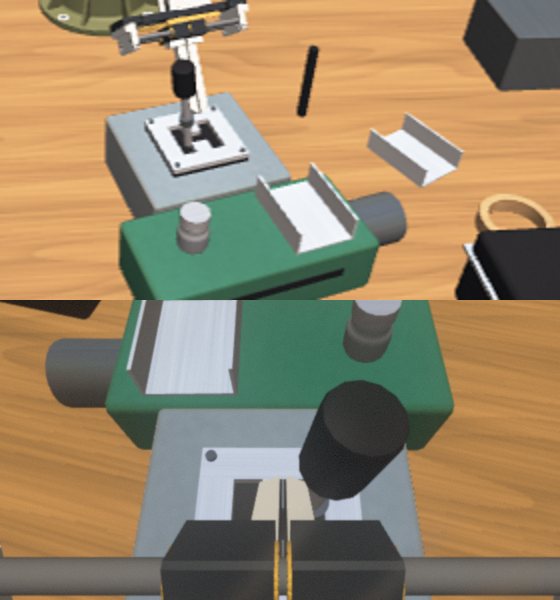

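The knob has crossed over and reads cross ≈ 0.15, so it needs about 11 mm more.

Emit:
step_arm([
  {"dx":0,"dy":0.03,"dz":0,"rx":0,"ry":0,"rz":0,"claw":1},
  {"dx":0,"dy":0.03,"dz":0,"rx":0,"ry":0,"rz":0,"claw":1},
  {"dx":0,"dy":0.03,"dz":0,"rx":0,"ry":0,"rz":0,"claw":1},
  {"dx":0,"dy":0.02,"dz":0,"rx":0,"ry":0,"rz":0,"claw":1},
  {"dx":0,"dy":0,"dz":0,"rx":0,"ry":0,"rz":0,"claw":1},
  {"dx":0,"dy":0,"dz":0,"rx":0,"ry":0,"rz":0,"claw":1},
])

```text
time_s: 8.7
ee_pos: [0.5385, 0.0761, 0.163]
eef_rot: [3.142, -0.699, 0.261]
force: [-1.4, 2.1, -0.7]
grip_width: 0.0003
grip_force: 0.8
```

```bash
python3 look.py c6
```

```text
(np.float64(-0.0077), np.float64(-0.0151)) 0.16296633892386567 [-1.4  2.1 -0.7] 8.7
(array([0.009, 0.216]), array([301, 181,  13,  21, 208], dtype=int32), array([0.564, 0.052, 0.215]))
```

Emit:
step_arm([
  {"dx":0,"dy":0.015,"dz":0,"rx":0,"ry":0,"rz":0,"claw":1},
  {"dx":0,"dy":0,"dz":0,"rx":0,"ry":0,"rz":0,"claw":1},
  {"dx":0,"dy":-0.03,"dz":0,"rx":0,"ry":0,"rz":0,"claw":1},
  {"dx":-0.134,"dy":0,"dz":-0.112,"rx":0,"ry":0,"rz":0,"claw":1},
  {"dx":-0.134,"dy":0,"dz":-0.112,"rx":0,"ry":0,"rz":0,"claw":1},
  {"dx":0,"dy":0.105,"dz":0,"rx":0,"ry":0,"rz":0,"claw":1},
  {"dx":0,"dy":0.105,"dz":0,"rx":0,"ry":0,"rz":0,"claw":1},
  {"dx":0,"dy":0,"dz":0,"rx":0,"ry":0,"rz":0,"claw":1},
  {"dx":0,"dy":0,"dz":0,"rx":0,"ry":0,"rz":0,"claw":1},
])

```text
time_s: 9.7
ee_pos: [0.5099, 0.0483, 0.163]
eef_rot: [3.141, -0.699, 0.26]
force: [-0.2, -0.1, -1.2]
grip_width: 0.0003
grip_force: 0.0
```

```bash
python3 look.py c7
```

```text
(np.float64(-0.0425), np.float64(-0.0346)) 0.1629767410808405 [-0.2 -0.1 -1.2] 9.7
(array([0.008, 0.225]), array([300, 182,  13,  20, 196], dtype=int32), array([0.566, 0.049, 0.215]))
```

View pics/c7.png

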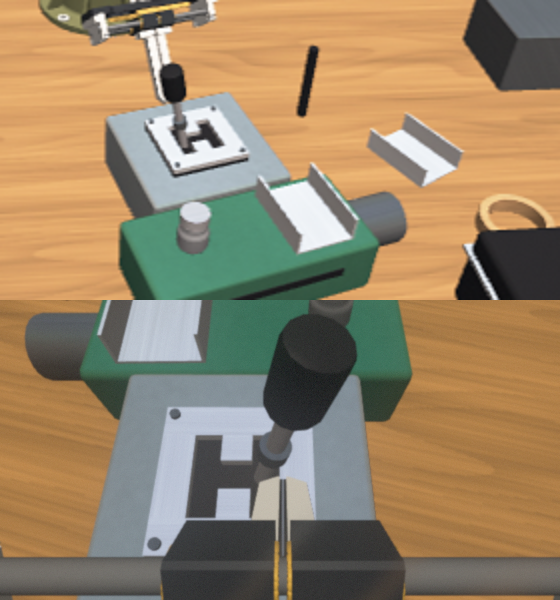

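The stem now stands in the right lane, clear of the tongue, with the tip behind it at (283,480). Pushing forward.

Emit:
step_arm([
  {"dx":0.077,"dy":0,"dz":0.064,"rx":0,"ry":0,"rz":0,"claw":1},
  {"dx":0.077,"dy":0,"dz":0.064,"rx":0,"ry":0,"rz":0,"claw":1},
  {"dx":0.038,"dy":0,"dz":0.032,"rx":0,"ry":0,"rz":0,"claw":1},
  {"dx":0.038,"dy":0,"dz":0.032,"rx":0,"ry":0,"rz":0,"claw":1},
  {"dx":0.038,"dy":0,"dz":0.032,"rx":0,"ry":0,"rz":0,"claw":1},
  {"dx":0.038,"dy":0,"dz":0.032,"rx":0,"ry":0,"rz":0,"claw":1},
])

```text
time_s: 10.4
ee_pos: [0.5484, 0.0588, 0.1625]
eef_rot: [-3.141, -0.698, 0.261]
force: [-3.1, 0.8, -2.0]
grip_width: 0.0005
grip_force: 1.3
```

Emit:
step_arm([
  {"dx":0.038,"dy":0,"dz":0.032,"rx":0,"ry":0,"rz":0,"claw":1},
  {"dx":0.038,"dy":0,"dz":0.032,"rx":0,"ry":0,"rz":0,"claw":1},
  {"dx":0,"dy":0,"dz":0,"rx":0,"ry":0,"rz":0,"claw":1},
])

```text
time_s: 10.7
ee_pos: [0.5585, 0.0612, 0.163]
eef_rot: [3.141, -0.699, 0.261]
force: [-1.9, -1.3, -0.1]
grip_width: 0.0003
grip_force: 0.9
```

```bash
python3 look.py c8
```

```text
(np.float64(0.0078), np.float64(-0.0346)) 0.16303335920367434 [-1.9 -1.3 -0.1] 10.7
(array([0.212, 0.224]), array([305, 192,  14,  20, 193], dtype=int32), array([0.604, 0.06 , 0.211]))
```

Emit:
step_arm([
  {"dx":0.0153,"dy":0,"dz":0.0128,"rx":0,"ry":0,"rz":0,"claw":1},
  {"dx":0.0153,"dy":0,"dz":0.0128,"rx":0,"ry":0,"rz":0,"claw":1},
  {"dx":0.0153,"dy":0,"dz":0.0128,"rx":0,"ry":0,"rz":0,"claw":1},
  {"dx":0,"dy":0,"dz":0,"rx":0,"ry":0,"rz":0,"claw":1},
])

```text
time_s: 11.2
ee_pos: [0.5639, 0.0628, 0.1629]
eef_rot: [-3.142, -0.699, 0.261]
force: [-2.1, -0.4, -0.4]
grip_width: -0.0
grip_force: 1.0
```

Emit:
step_arm([
  {"dx":0.0077,"dy":0,"dz":0.0064,"rx":0,"ry":0,"rz":0,"claw":1},
  {"dx":0,"dy":0,"dz":0,"rx":0,"ry":0,"rz":0,"claw":1},
])

```text
time_s: 11.4
ee_pos: [0.5647, 0.063, 0.1629]
eef_rot: [-3.142, -0.699, 0.261]
force: [-2.1, -0.3, -1.0]
grip_width: 0.0003
grip_force: 1.1
```

Emit:
step_arm([
  {"dx":0.0077,"dy":0,"dz":0.0064,"rx":0,"ry":0,"rz":0,"claw":1},
  {"dx":0,"dy":0,"dz":0,"rx":0,"ry":0,"rz":0,"claw":1},
])

```text
time_s: 11.6
ee_pos: [0.5657, 0.0632, 0.163]
eef_rot: [3.141, -0.699, 0.261]
force: [-2.4, -0.1, -0.6]
grip_width: 0.0003
grip_force: 1.1
```

Emit:
step_arm([
  {"dx":0.0077,"dy":0,"dz":0.0064,"rx":0,"ry":0,"rz":0,"claw":1},
  {"dx":0,"dy":0,"dz":0,"rx":0,"ry":0,"rz":0,"claw":1},
])

```text
time_s: 11.8
ee_pos: [0.5667, 0.0635, 0.163]
eef_rot: [-3.142, -0.699, 0.261]
force: [-2.8, 0.2, -0.1]
grip_width: 0.0005
grip_force: 1.1
```

```bash
python3 look.py c9
```

```text
(np.float64(0.0163), np.float64(-0.0346)) 0.16297872087147228 [-2.8  0.2 -0.1] 11.8
(array([0.265, 0.226]), array([308, 196,  12,  19, 182], dtype=int32), array([0.615, 0.063, 0.209]))
```

Fore ≈ 0.265. I'll go on in 1 mm steps until the stop shows in the force.

Emit:
step_arm([
  {"dx":0.0077,"dy":0,"dz":0.0064,"rx":0,"ry":0,"rz":0,"claw":1},
  {"dx":0,"dy":0,"dz":0,"rx":0,"ry":0,"rz":0,"claw":1},
])

```text
time_s: 12.1
ee_pos: [0.5675, 0.0638, 0.1629]
eef_rot: [-3.141, -0.699, 0.261]
force: [-3.7, -0.4, -1.7]
grip_width: 0.0001
grip_force: 1.5
```

Emit:
step_arm([
  {"dx":0.0077,"dy":0,"dz":0.0064,"rx":0,"ry":0,"rz":0,"claw":1},
  {"dx":0,"dy":0,"dz":0,"rx":0,"ry":0,"rz":0,"claw":1},
  {"dx":0,"dy":0,"dz":0,"rx":0,"ry":0,"rz":0,"claw":1},
])

```text
time_s: 12.4
ee_pos: [0.5684, 0.064, 0.1628]
eef_rot: [-3.141, -0.699, 0.261]
force: [-4.8, -0.8, -1.8]
grip_width: 0.0006
grip_force: 1.8
```

Emit:
step_arm([
  {"dx":0.0077,"dy":0,"dz":0.0064,"rx":0,"ry":0,"rz":0,"claw":1},
  {"dx":0,"dy":0,"dz":0,"rx":0,"ry":0,"rz":0,"claw":1},
  {"dx":0,"dy":0,"dz":0,"rx":0,"ry":0,"rz":0,"claw":1},
])

```text
time_s: 12.7
ee_pos: [0.5694, 0.0643, 0.1628]
eef_rot: [-3.141, -0.698, 0.261]
force: [-4.8, -0.9, -3.0]
grip_width: 0.0009
grip_force: 2.3
```

```bash
python3 look.py c10
```

```text
(np.float64(0.0191), np.float64(-0.0345)) 0.16277926873414034 [-4.8 -0.9 -3. ] 12.7
(array([0.273, 0.224]), array([308, 196,  13,  19, 191], dtype=int32), array([0.616, 0.064, 0.209]))
```

The force is rising and the lever reads 0.27, so it's on the stop. Letting go and retreating.

Emit:
step_arm([
  {"dx":-0.038,"dy":0,"dz":-0.032,"rx":0,"ry":0,"rz":0,"claw":1},
  {"dx":-0.153,"dy":0,"dz":-0.128,"rx":0,"ry":0,"rz":0,"claw":1},
  {"dx":-0.153,"dy":0,"dz":-0.128,"rx":0,"ry":0,"rz":0,"claw":1},
  {"dx":-0.153,"dy":0,"dz":-0.128,"rx":0,"ry":0,"rz":0,"claw":1},
  {"dx":-0.153,"dy":0,"dz":-0.128,"rx":0,"ry":0,"rz":0,"claw":1},
  {"dx":-0.153,"dy":0,"dz":-0.128,"rx":0,"ry":0,"rz":0,"claw":1},
  {"dx":0.2,"dy":0,"dz":-0.24,"rx":0,"ry":0,"rz":0,"claw":1},
  {"dx":0.2,"dy":0,"dz":-0.24,"rx":0,"ry":0,"rz":0,"claw":1},
  {"dx":0,"dy":0,"dz":0,"rx":0,"ry":0,"rz":0,"claw":1},
  {"dx":0,"dy":0,"dz":0,"rx":0,"ry":0,"rz":0,"claw":1},
])

```text
time_s: 13.8
ee_pos: [0.4684, 0.0371, 0.226]
eef_rot: [3.14, -0.702, 0.261]
force: [0.2, 0.4, -0.1]
grip_width: 0.0005
grip_force: 0.0
```

```bash
python3 look.py c11
```

```text
(np.float64(-0.0855), np.float64(-0.0346)) 0.22601952811172515 [ 0.2  0.4 -0.1] 13.8
(array([0.273, 0.224]), array([309, 196,  12,  19, 192], dtype=int32), array([0.616, 0.064, 0.209]))
```

View pics/c11.png

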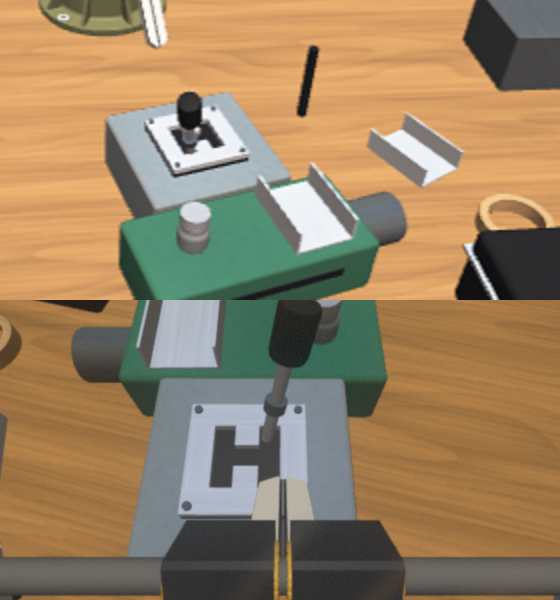

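The lever stands in the right-forward slot, with the stem at (272,430) in the wrist view. It reads 0.273 fore and 0.224 cross, and the robot is clear of it. The jar, brackets and marker haven't moved.

```bash
python3 -c "from station import hand_in; print(hand_in())"
```

```text
the job is handed in; nothing more can be done
None
```

The lever is fully home in third gear (measured 0.27 rad forward, at its stop, in the right lane) and released; I pushed only on the stem, touched nothing else, and handed the job in at about 14 s.

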